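# Rock the bead chute over and release the beads

## Robot

A 6-joint arm with a two-finger parallel gripper is mounted at the origin on the work surface. World frame = base frame: x ahead of the robot, y to its left, z up, the work surface at z = 0. Lengths are in mm, angles in rad, forces in N, time in s.
With the tool pointing down it reaches from about 375 to 975 mm from the base axis. Payload 3.8 kg.
Tool frame: the origin (TCP) lies midway between the tips of the shut fingers; the grasp point (between the pads) lies 19 mm behind it (manip.grasp_offset is the x of the grasp point in the tool frame, in mm); x points along the fingers, z is the direction in which the jaws open and shut, and the axes are right-handed (so a half turn about x gives the same grasp; the last joint's range is limited). The gripper opens to 85 mm and grips with 20 to 120 N. Pads are 22 mm wide; open, the fingers measure 114 mm over their backs; the gripper's body (76 mm by 85 mm) begins 54 mm behind the grasp point. The pads swing forward as they close: fully open they stand 13 mm farther back than shut.
Start: joints at [1.236, 0.264, 1.604, -0, 1.274, -0.037], TCP at [198.055, 645.285, 231.28] pointing down, gripper open.
Joint ranges: [-2.63, 2.63], [-0.94, 2.18], [0.31, 2.57], [-1.31, 4.45], [0, 2.66], [-2.55, 2.55]. Speed limits (rad/s): [2.57, 2.57, 3.14, 3.14, 3.14, 3.14].

## Interface

Orientations are given as a unit quaternion [x, y, z, w].
In Python, from workcell import monitor, viewer, manip, finder gives the robot as it stands.
- The arm moves only by the tool drive_tool, never from a script. Its argument "steps" is a list of rows, each an object of numbers: "x", "y", "z": the shift along the tool's x, y, z in mm; "spin": the turn about the tool's x in degrees. In form: [{"x": .., "y": .., "z": .., "spin": ..}, ...]. A call has 1 to 8 rows; each row shifts and turns the pose as measured when the row begins, along the tool's axes as they then stand; what a row does not reach is not made up. A row lasts 1/8 s, in which the tool goes at most 62.5 mm and 10.7 degrees, less where a joint would pass 70% of its speed; a pose out of reach is approached as far as the arm can. A call is refused whole if a number of a shift passes 62.5 or a number of a turn 10.7, either way. A call with a gripper value outside its range is refused whole. "grip" is the closure in counts, from 0 (fully open) to 255 (shut), set as the call begins (left out, the last holds). The fingers move at their own pace and stop on an object; the grip force is fixed at half the most. Time passes only in rows, so rows that do not move let the fingers close. It gives the time, the measured TCP pose, the force and the opening at its end, in the units of the state.
- monitor.sense(): the state, without advancing time (a new reading comes with each control period).
- viewer.snapshot(name): name is "scene" or "top" or "wrist"; returns a dict with "color" (384x512x3 uint8, blue, green, red), "range_z" (384x512 float32, mm along the optical axis (not along the pixel's ray), 0 where there is no reading), "K" (3x3 intrinsics, pixels), "R" (3x3) and "t" (3): a world point X has camera coordinates R X + t; the wrist camera has in their place "tool_from_camera" (4x4, takes a point from camera to tool coordinates, whose origin is the TCP and whose axes are the tool frame's). Camera axes: x right, y down, z forward; pixel columns grow to the right and rows downward; lengths in mm; the calibration is good to about 2 mm. A picture is of the moment at which its call begins: read the wrist's pose just before it.
- manip.job_done(): hands the job in, once; it reports no verdict.
Trained networks look in a picture, given as the dict that the camera call returned (one of the last four; its "shot" number tells which), for a name from the list of things; names that differ only in an ending like _2 or _b are one class to them, and where a whole thing is asked for, a point or a joint stands for the part that bears it (a point fixed in the world has none). Each returns a list of dicts, best first, with "confidence" (0 to 1); they miss things now and then, are a little off and sometimes report something else, mostly with a low value. They report only what shows in the picture. A call takes as long as a camera call.
- finder.find_in(target, picture): "pixel" ([column, row] in pixels, amid what is visible of it).
- finder.silhouettes(target, picture): "pixels" (384x512 bool, what is visible of it) and "pixel" ([column, row] in pixels, amid what is visible of it).
The state is a dict: "time": time; "qpos": joint angles; "dq": joint speeds; "effort": joint torques, N m; "eef_pos": TCP position; "eef_rot": TCP orientation; "contact_force": force on the tool from outside, world axes, zero at the start; "ft_torque": the same for the moment, N m; "gripper_width": finger opening in mm.
Only numpy, scipy, OpenCV 4.12 (cv2) and the standard library are available. Lean on these libraries where they do the work, as an engineer would, in place of code of your own. Each camera call takes 0.05 s, during which the arm holds its last target. There are 200 camera calls.

## Task

On the wooden bead chute, press the raised side of the seesaw trough down with a fingertip so that it rocks fully over and will feed the other tray. Then push the upright peg of the stop slide all the way across towards the feed channel, so that the three waiting beads roll down by themselves into that other tray. Do not touch or pick up the beads, and leave the tools and other things around the stand where they are.

Things in the scene. Friction and masses are not known exactly. Their poses are not given: they have to be found in the camera images.
- stand: Wooden bead chute fixed on the table; base board 300 (x) by 430 (y) by 12 mm. Origin: on the table straight below the middle of the seesaw trough. z up; +x (away from the robot, turned up to 0.25 rad either way) points to the feed channel; +y is 'left'. All offsets given in other entries are in this frame.
- rocker (a joint): Seesaw trough, 220 mm long along y, 80 wide (x -52 to +28), on a pivot along x 80 mm above the table. In rad, hard stops at -0.30 and 0.30: positive = left (+y) end raised, beads run to the right tray; negative = the reverse. Top-heavy, it starts at either stop; about 1 N on a raised pad tips it; past level it falls over by itself. Its middle wall and steel weight (y +-30, x -80 to -46 mm) reach 143 mm up.
- pad_left (a point): Middle of the top face of the left press pad, a flat wooden ear 50 (x) by 36 (y) by 6 mm on the robot's side of the trough near its left end; it tilts with the trough. In the trough's own frame (origin on the pivot): x -77, y +90, z +25 mm. About 130 mm above the table when raised and 77 mm when down.
- pad_right (a point): Same for the right press pad, at y -90 mm.
- stop (a joint): Wooden stop slide across the feed channel, in m: 0 = closed (its blade blocks the beads), 0.05 = fully open (hard stop). It slides along the stand's +y with about 1.2 N of friction and stays where it is left. Beads can pass from about 0.035.
- peg (a point): Point on the upright push peg at the right (-y) end of the stop slide, in the middle of its plan, 199 mm above the table. The peg is a plate 34 (x) by 14 (y) mm, from 160 to 212 mm above the table; push its outer (-y) face towards +y. When closed it is at x +62.5, y -110 mm. Free air outside it and below it down to the tray.
- lip (a point): Lower end of the feed channel's floor, above the trough: x +30, y 0, 117 mm above the table. From here the channel (44 mm wide inside, 56 outside, walls 22 mm) rises at 6 degrees along +x to x = 183 mm. Two slide guides beside it (x 49 to 76, y +-30 to 38 mm) reach 177 mm above the table.
- tray_left (a point): Centre of the inner floor of the left tray (inside 108 by 98 mm), 16 mm above the table, at x -12, y +155 mm of the stand; axes as the stand's. Its outer wall (y 204 to 210 mm) reaches 94 mm above the table, the other walls 50 mm.
- tray_right (a point): Same for the right tray, at x -12, y -155 mm of the stand.
- bead1_center (a point): Centre of the first wooden bead, a ball of 32 mm diameter, about 14 g, smoothly varnished, waiting against the stop's blade in the feed channel.
- bead2_center (a point): Centre of the second bead, same size, behind the first.
- bead3_center (a point): Centre of the third bead, same size, behind the second.
- screw_tub: Bystander: clear tub of screws, 84 mm wide, 45 mm high; origin at the centre of its underside.
- tape: Bystander: grey roll of tape lying flat, 72 mm wide, 19 mm high; origin at the centre of its underside.
- hammer: Bystander: hammer lying on the table, 260 mm long along its x; origin under its middle.
- screwdriver: Bystander: screwdriver lying on the table, about 200 mm long along its x; origin under its middle.
- bead1: The same bead as a body (its axes turn as it rolls; use the centre).
- bead2: The same bead as a body (its axes turn as it rolls; use the centre).
- bead3: The same bead as a body (its axes turn as it rolls; use the centre).

How it is judged (in metres and radians):
On the way, in this order (a step that is already met when the one before it is completed fails the run):
1. the trough is rocked over to its other side while the stop is still closed (distance of pad_left from where it was at the start of the episode above 0.03 m and (value of joint rocker above 0.24 rad or value of joint rocker below -0.24 rad) and value of joint stop below 0.01 m), for 0.2 s.
2. the stop slide is pushed fully open (value of joint stop above 0.042 m), for 0.1 s.
At the end, for the whole second after the job is handed in: The trough rests tilted more than 0.24 rad to the side opposite to its start, the stop slide is open by more than 42 of its 50 mm, and all three beads lie still (under 0.03 m/s) inside the walls of the tray at the trough's now lower end (centres less than 60 mm above the tray floor) (distance of pad_left from where it was at the start of the episode above 0.03 m and (value of joint rocker above 0.24 rad or value of joint rocker below -0.24 rad) and value of joint stop above 0.042 m and ((value of joint rocker below -0.24 rad and x of bead1_center in the frame of tray_left between -0.058 and 0.058 m and y of bead1_center in the frame of tray_left between -0.053 and 0.053 m and z of each of bead1_center, bead2_center, bead3_center in the frame of tray_left below 0.06 m and x of bead2_center in the frame of tray_left between -0.058 and 0.058 m and y of bead2_center in the frame of tray_left between -0.053 and 0.053 m and x of bead3_center in the frame of tray_left between -0.058 and 0.058 m and y of bead3_center in the frame of tray_left between -0.053 and 0.053 m) or (value of joint rocker above 0.24 rad and x of bead1_center in the frame of tray_right between -0.058 and 0.058 m and y of bead1_center in the frame of tray_right between -0.053 and 0.053 m and z of each of bead1_center, bead2_center, bead3_center in the frame of tray_right below 0.06 m and x of bead2_center in the frame of tray_right between -0.058 and 0.058 m and y of bead2_center in the frame of tray_right between -0.053 and 0.053 m and x of bead3_center in the frame of tray_right between -0.058 and 0.058 m and y of bead3_center in the frame of tray_right between -0.053 and 0.053 m)) and linear speed of each of bead1, bead2, bead3 below 0.03 m/s); the robot touches nothing.
It fails at once if a bead is touched by the robot (contact force between any of the fingers, the arm and bead1 above 0.3 N or contact force between any of the fingers, the arm and bead2 above 0.3 N or contact force between any of the fingers, the arm and bead3 above 0.3 N).
It fails at once if a bead is lifted (height (world z) of any of bead1_center, bead2_center, bead3_center above 0.18 m).
It fails at once if a thing lying around the stand is moved by more than 20 mm (distance of any of screw_tub, tape, hammer, screwdriver from where it was at the start of the episode above 0.02 m).
It also fails if it takes over 48 s, if anything falls off the work surface, if the arm or the gripper's body presses on something with over 40 N, if the wrist force passes 120 N, or if a joint passes its speed limit or range.

## Working session

There is one attempt and no reset: what is moved stays moved. The work goes in short steps, Python scripts to look and compute and a tool call to move; the robot and the scene stay as the last step left them, time stands still between calls to the robot, and variables do not carry over. Pictures are saved under pics/ and viewed, about 8 in all and at most 12, crops included, and the job is handed in when it is done.

Besides the shell and the picture viewer there is one more tool, called in YAML: its name, and indented under it one key for each argument. drive_tool: Moves the arm, as the interface text tells. Its arguments: {"type":"object","properties":{"steps":{"type":"array"},"grip":{"type":"number"}},"required":["steps"]}

```bash
mkdir -p pics; cat > h.py <<'E'
import numpy as np, cv2
from workcell import monitor, viewer, manip, finder
def world(p,px,r=3):
    c,w=int(round(px[0])),int(round(px[1]))
    a=p["range_z"][max(0,w-r):w+r+1,max(0,c-r):c+r+1]; a=a[a>0]
    if a.size==0: return None
    z=np.median(a); q=np.linalg.inv(p["K"])@np.array([px[0],px[1],1])*z
    return p["R"].T@(q-p["t"])
E
python3 - <<'E'
from h import *
s=monitor.sense(); print(s)
ims=[]
for n in ("scene","top"):
    p=viewer.snapshot(n); cv2.imwrite(f"pics/{n}0.png",p["color"]); 
    print(n,p["K"].round(1).tolist(),p["R"].round(3).tolist(),p["t"].round(0))
    for t in ("pad_left","pad_right","peg","bead1_center","bead3_center","lip","tray_left","tray_right","screw_tub","tape","hammer","screwdriver","stand"):
        for d in finder.find_in(t,p)[:2]:
            w=world(p,d["pixel"]); print(t,np.round(d["pixel"]),round(d["confidence"],2),None if w is None else w.round(0))
E
```

```text
{'time': 0.0, 'qpos': array([ 1.23610461e+00,  2.64807717e-01,  1.60538822e+00, -1.82537611e-05,
        1.27371473e+00, -3.68878205e-02]), 'dq': array([ 0.00188417,  0.00093534, -0.0006697 , -0.00030615, -0.00246147,
        0.00057221]), 'effort': array([ 1.71277807e-03, -5.15126288e+01, -3.67307854e+01,  1.39128133e-04,
        1.28934259e-02,  5.18671732e-05]), 'eef_pos': array([197.81440224, 644.58479769, 229.91759573]), 'eef_rot': array([-0.42075994,  0.56931504,  0.41982479,  0.56796884]), 'contact_force': array([1.03284655, 1.12776223, 0.52287237]), 'ft_torque': array([ 0.07448693, -0.01200451, -0.01506011]), 'gripper_width': 85.30432766237415}
scene [[391.6, 0.0, 252.0], [0.0, 391.6, 195.5], [0.0, 0.0, 1.0]] [[-0.371, 0.929, 0.004], [0.711, 0.287, -0.641], [-0.597, -0.235, -0.767]] [ 152. -343. 1520.]
pad_left [237. 183.] 0.8 [530.   2. 111.]
pad_left [213. 222.] 0.45 [710.  16. 158.]
pad_right [237. 185.] 0.95 [537.   6. 111.]
pad_right [235. 218.] 0.26 [593.  19.  29.]
peg [195. 188.] 0.83 [635. -71. 170.]
bead1_center [201. 188.] 0.46 [632. -56. 172.]
bead3_center [233. 2
[... 613 characters left out ...]
5], [0.095, 0.017, -0.995]] [  86.  609. 1415.]
pad_left [291. 215.] 0.56 [537. -17. 104.]
pad_left [288. 197.] 0.39 [588.  -7. 116.]
pad_right [293. 214.] 0.83 [541. -21. 101.]
pad_right [282. 199.] 0.26 [583.   9. 116.]
peg [309. 180.] 0.68 [631. -64. 171.]
bead1_center [182. 173.] 0.49 [675. 323.  15.]
bead1_center [389. 244.] 0.27 [ 449. -321.   24.]
bead3_center [280. 167.] 0.68 [671.  17. 156.]
lip [285. 198.] 0.9 [585.   1. 117.]
tray_left [285. 201.] 0.81 [577.   2. 112.]
screw_tub [373. 156.] 0.89 [ 727. -284.    6.]
tape [185. 176.] 0.79 [667. 317.   0.]
hammer [155. 224.] 0.62 [512. 404.  25.]
screwdriver [388. 243.] 0.56 [ 454. -318.   25.]
stand [288. 202.] 0.76 [576.  -7. 105.]
```

```bash
python3 - <<'E'
import cv2
a=cv2.imread("pics/top0.png")[110:290,190:390]
cv2.imwrite("pics/topc.png",cv2.resize(a,None,fx=3.3,fy=3.3,interpolation=cv2.INTER_CUBIC))
E
```

```text
(no output)
```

View pics/topc.png

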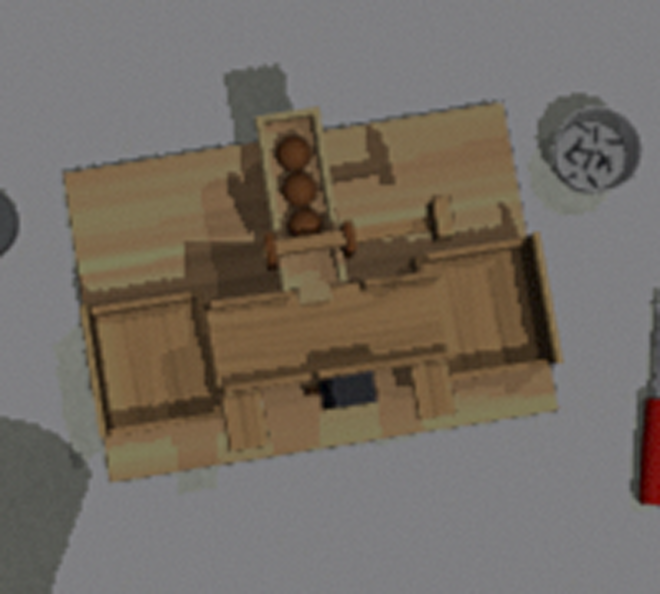

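View pics/scene0.png

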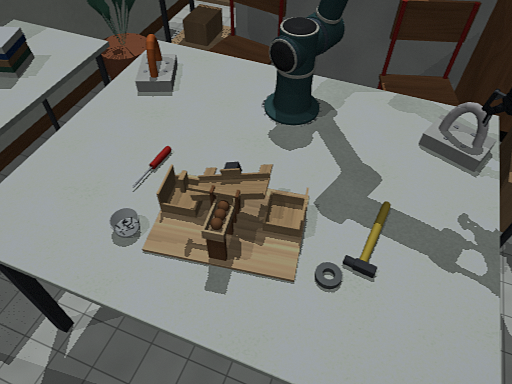

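The top crop shows the left pad at px (265,237), the right pad at (321,228), the peg at (323,175), and the beads at about (279,157)–(282,177). Base corners are clear. I'll fit the stand pose from them and read the pad heights.

```bash
cat >> h.py <<'E'
def ray(p,px,z):
    d=p["R"].T@np.linalg.inv(p["K"])@np.array([px[0],px[1],1.]); o=-p["R"].T@p["t"]
    return o+d*(z-o[2])/d[2]
def crop(c): return (190+c[0]/3.3-.35,110+c[1]/3.3-.35)
E
python3 - <<'E'
from h import *
p=viewer.snapshot("top")
C=[(63,170),(500,102),(557,410),(112,480)]
W=[ray(p,crop(c),12)[:2] for c in C]; print(np.round(W))
print("sides",[np.linalg.norm(W[i]-W[(i+1)%4]).round() for i in range(4)])
ey=(W[0]-W[1]+W[3]-W[2]); ang=np.arctan2(-ey[0],ey[1]); print("yaw",ang, "mid base",np.mean(W,0))
R=np.array([[np.cos(ang),-np.sin(ang)],[np.sin(ang),np.cos(ang)]])
for n,c in dict(padL=(247,418),padR=(432,390),peg=(440,215),weight=(350,388),b1=(305,222)).items():
    print(n,world(p,crop(c),1).round())
pl=ray(p,crop((440,215)),212)[:2]; o1=pl-R@[62.5,-110]
print("origin from peg",o1)
for s,zl,zr in (("Lup",130,77),("Rup",77,130)):
    L=ray(p,crop((247,418)),zl)[:2]; Rr=ray(p,crop((432,390)),zr)[:2]; print(s,L,Rr, "yaw",np.arctan2(-(L-Rr)[0],(L-Rr)[1]),"dist",np.linalg.norm(L-Rr),"mid->o",(L+Rr)/2-R@[-77,0])
# y tray ends: outer wall outer faces at z94
print("base ctr in stand frame",R.T@(np.mean(W,0)-o1))
E
```

```text
[[ 712.  239.]
 [ 777. -182.]
 [ 481. -230.]
 [ 416.  190.]]
sides [np.float64(426.0), np.float64(299.0), np.float64(425.0), np.float64(300.0)]
yaw 0.15269307921738023 mid base [596.53725459   4.13182118]
padL [474.  62. 129.]
padR [ 499. -105.   78.]
peg [640. -98. 211.]
weight [500. -27. 142.]
b1 [642.  12. 155.]
origin from peg [561.90668346   1.53625264]
Lup [473.95697329  62.23057201] [ 498.95861199 -105.06629145] yaw 0.14834687606862063 dist 169.15472934592813 mid->o [562.56190103  -9.7061269 ]
Rup [474.02458959  62.29821782] [497.94078444 -98.7558392 ] yaw 0.1474206124137125 dist 162.82012669204317 mid->o [562.08679541  -6.51707787]
base ctr in stand frame [34.62243304 -2.70195541]
```

```bash
cat >> h.py <<'E'
from scipy.spatial.transform import Rotation as Ro
def togo(X):
    s=monitor.sense(); T=Ro.from_quat(s["eef_rot"]).as_matrix()
    print("t",s["time"],"pos",s["eef_pos"].round(1),"q",s["qpos"].round(2),"F",s["contact_force"].round(1)); print("axes(cols xyz)\n",T.round(3))
    for x in X: print(x,"->",(T.T@(np.array(x)-s["eef_pos"])).round(1))
E
python3 -c "
from h import *
togo([(470,71,230),(470,71,160)])"
```

```text
t 1.45 pos [198.  645.3 231.3] q [ 1.24  0.26  1.6  -0.    1.27 -0.04] F [ 0.7  1.  -0.5]
axes(cols xyz)
 [[ 0.    -0.956  0.293]
 [-0.     0.293  0.956]
 [-1.    -0.    -0.   ]]
(470, 71, 230) -> [   1.3 -428.5 -469.2]
(470, 71, 160) -> [  71.3 -428.5 -469.2]
```

drive_tool:
  steps:
    - {"x": 0, "y": 0, "z": 0, "spin": -8.6}
    - {"x": 0, "y": 0, "z": 0, "spin": -8.6}
    - {"x": 0, "y": 0, "z": 0, "spin": -8.6}
    - {"x": 0, "y": 0, "z": 0, "spin": 0}
  grip: 255

```text
time: 1.95
eef_pos: [198.0, 645.3, 231.3]
eef_rot: [0.54, -0.457, -0.539, -0.457]
contact_force: [-0.2, 0.0, -0.2]
gripper_width: 12.4
```

```bash
python3 -c "
from h import *
togo([(470,71,230),(470,71,160)])"
```

```text
t 1.95 pos [198.  645.3 231.3] q [ 1.24  0.26  1.6   0.    1.27 -0.5 ] F [-0.2  0.  -0.2]
axes(cols xyz)
 [[-0.    -0.986 -0.164]
 [-0.    -0.164  0.986]
 [-1.     0.    -0.   ]]
(470, 71, 230) -> [   1.3 -173.9 -611.2]
(470, 71, 160) -> [  71.3 -173.9 -611.2]
```

drive_tool:
  steps:
    - {"x": 0, "y": -14, "z": -50}
    - {"x": 0, "y": -14, "z": -50}
    - {"x": 0, "y": -14, "z": -50}
    - {"x": 0, "y": -14, "z": -50}
    - {"x": 0, "y": -14, "z": -50}
    - {"x": 0, "y": -14, "z": -50}
    - {"x": 0, "y": -14, "z": -50}
    - {"x": 0, "y": -14, "z": -50}

```text
validation failed for argument at $.st...
```

```bash
python3 -c "
from h import *
togo([(470,71,230),(470,71,150)])"
```

```text
t 1.95 pos [198.  645.3 231.3] q [ 1.24  0.26  1.6   0.    1.27 -0.5 ] F [-0.2  0.  -0.2]
axes(cols xyz)
 [[-0.    -0.986 -0.164]
 [-0.    -0.164  0.986]
 [-1.     0.    -0.   ]]
(470, 71, 230) -> [   1.3 -173.9 -611.2]
(470, 71, 150) -> [  81.3 -173.9 -611.2]
```

The call was refused, apparently because "spin" has to be in every row. I'll resend with it.

drive_tool:
  steps:
    - {"x": 0, "y": -14, "z": -50, "spin": 0}
    - {"x": 0, "y": -14, "z": -50, "spin": 0}
    - {"x": 0, "y": -14, "z": -50, "spin": 0}
    - {"x": 0, "y": -14, "z": -50, "spin": 0}
    - {"x": 0, "y": -14, "z": -50, "spin": 0}
    - {"x": 0, "y": -14, "z": -50, "spin": 0}
    - {"x": 0, "y": -14, "z": -50, "spin": 0}
    - {"x": 0, "y": -14, "z": -50, "spin": 0}

```text
time: 2.95
eef_pos: [374.4, 260.3, 231.7]
eef_rot: [0.536, -0.46, -0.535, -0.464]
contact_force: [-0.2, 0.1, -0.5]
gripper_width: 0.0
```

```bash
python3 -c "
from h import *
togo([(470,71,230),(470,71,150)])"
```

```text
t 2.95 pos [374.4 260.3 231.7] q [ 0.55 -0.17  2.05  0.    1.25 -1.16] F [-0.2  0.1 -0.5]
axes(cols xyz)
 [[ 0.004 -0.989 -0.146]
 [ 0.003 -0.146  0.989]
 [-1.    -0.005  0.003]]
(470, 71, 230) -> [   1.5  -67.  -201.2]
(470, 71, 150) -> [  81.5  -66.6 -201.5]
```

drive_tool:
  steps:
    - {"x": 0, "y": -15, "z": -45, "spin": 0}
    - {"x": 0, "y": -15, "z": -45, "spin": 0}
    - {"x": 0, "y": -15, "z": -45, "spin": 0}
    - {"x": 0, "y": -14, "z": -45, "spin": 0}
    - {"x": 0, "y": -8, "z": -20, "spin": 0}
    - {"x": 40, "y": 0, "z": 0, "spin": 0}
    - {"x": 35, "y": 0, "z": 0, "spin": 0}
    - {"x": 0, "y": 0, "z": 0, "spin": 0}

```text
time: 3.95
eef_pos: [475.0, 61.1, 158.8]
eef_rot: [0.53, -0.466, -0.525, -0.475]
contact_force: [-1.0, -0.1, 0.4]
gripper_width: -0.3
```

```bash
python3 - <<'E'
from h import *
togo([(470,71,150),(471,71,90)])
p=viewer.snapshot("top"); cv2.imwrite("pics/t1.png",cv2.resize(p["color"][110:290,190:390],None,fx=3.3,fy=3.3))
E
```

```text
t 3.95 pos [475.   61.1 158.8] q [ 0.07 -0.06  2.1   0.    1.09 -1.61] F [-1.  -0.1  0.4]
axes(cols xyz)
 [[ 0.015 -0.993 -0.113]
 [ 0.005 -0.113  0.994]
 [-1.    -0.015  0.003]]
(470, 71, 150) -> [ 8.8  4.  10.4]
(471, 71, 90) -> [68.8  3.9 10.1]
```

View pics/t1.png

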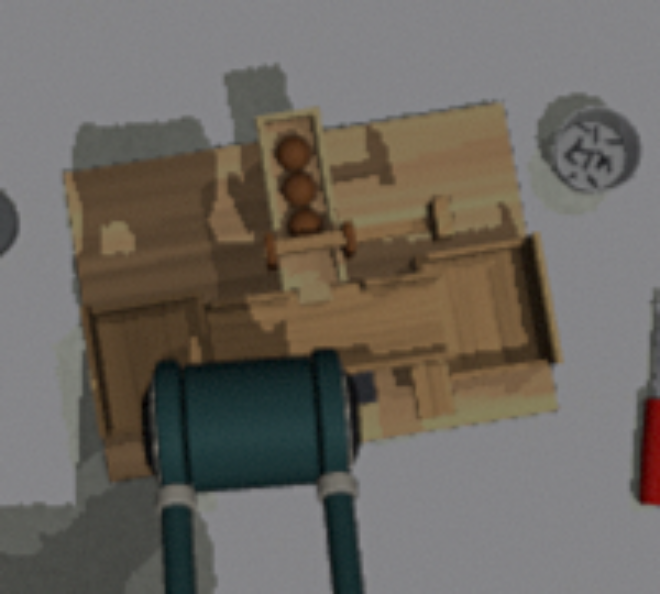

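The arm now covers the left pad; the trough, stop and beads look unchanged. The TCP is on target to within a centimetre, so I'll press.

drive_tool:
  steps:
    - {"x": 8, "y": 4, "z": 10, "spin": 0}
    - {"x": 12, "y": 0, "z": 0, "spin": 0}
    - {"x": 12, "y": 0, "z": 0, "spin": 0}
    - {"x": 12, "y": 0, "z": 0, "spin": 0}
    - {"x": 12, "y": 0, "z": 0, "spin": 0}
    - {"x": 12, "y": 0, "z": 0, "spin": 0}
    - {"x": 0, "y": 0, "z": 0, "spin": 0}

```text
time: 4.88
eef_pos: [475.0, 72.9, 91.9]
eef_rot: [0.532, -0.464, -0.522, -0.478]
contact_force: [-0.8, -0.1, 0.1]
gripper_width: -0.3
```

```bash
python3 - <<'E'
from h import *
togo([(471,71,88)])
p=viewer.snapshot("top"); print("padR",world(p,crop((432,390)),1))
E
```

```text
t 4.875 pos [475.   72.9  91.9] q [ 0.1   0.01  2.16  0.    0.94 -1.59] F [-0.8 -0.1  0.1]
axes(cols xyz)
 [[ 0.024 -0.993 -0.113]
 [ 0.006 -0.113  0.994]
 [-1.    -0.024  0.003]]
(471, 71, 88) -> [ 3.8  4.3 -1.4]
padR [497.88597875 -98.41604815 132.85382481]
```

Right pad now reads 133 mm, up from 78, so the trough has rocked over. Next I'll lift and go to the outside of the peg.

drive_tool:
  steps:
    - {"x": -40, "y": 0, "z": 0, "spin": 0}
    - {"x": -50, "y": 0, "z": 0, "spin": 0}
    - {"x": -50, "y": 0, "z": 0, "spin": 0}
    - {"x": -40, "y": 0, "z": 0, "spin": -2}
    - {"x": 0, "y": -20, "z": -45, "spin": 0}
    - {"x": 0, "y": -25, "z": -45, "spin": 0}
    - {"x": 0, "y": -25, "z": -45, "spin": 0}
    - {"x": 0, "y": -25, "z": -45, "spin": 0}

```text
time: 5.92
eef_pos: [596.1, -93.9, 287.2]
eef_rot: [0.545, -0.45, -0.529, -0.469]
contact_force: [0.3, 0.1, 1.2]
gripper_width: -0.2
```

```bash
python3 - <<'E'
from h import *
togo([(648,-146,260),(648,-146,180)])
E
```

```text
t 5.925 pos [596.1 -93.9 287.2] q [-0.2   0.08  1.72  0.01  1.31 -1.93] F [0.3 0.1 1.2]
axes(cols xyz)
 [[ 0.036 -0.987 -0.154]
 [ 0.006 -0.154  0.988]
 [-0.999 -0.036  0.   ]]
(648, -146, 260) -> [ 28.7 -42.2 -59.5]
(648, -146, 180) -> [108.7 -39.3 -59.5]
```

drive_tool:
  steps:
    - {"x": 0, "y": -21, "z": -32, "spin": 0}
    - {"x": 0, "y": -20, "z": -30, "spin": 0}
    - {"x": 0, "y": 0, "z": 0, "spin": 0}
    - {"x": 40, "y": 0, "z": 0, "spin": 0}
    - {"x": 0, "y": 0, "z": 0, "spin": 0}

```text
time: 6.55
eef_pos: [651.0, -154.3, 249.9]
eef_rot: [0.545, -0.451, -0.527, -0.471]
contact_force: [-0.2, -0.1, -0.1]
gripper_width: 0.1
```

```bash
python3 - <<'E'
from h import *
togo([(648,-146,180)])
p=viewer.snapshot("scene"); cv2.imwrite("pics/s2.png",cv2.resize(p["color"][130:290,100:330],None,fx=3.3,fy=3.3))
E
```

```text
t 6.55 pos [ 651.  -154.3  249.9] q [-0.28  0.22  1.63  0.02  1.26 -2.  ] F [-0.2 -0.1 -0.1]
axes(cols xyz)
 [[ 0.039 -0.988 -0.149]
 [ 0.005 -0.149  0.989]
 [-0.999 -0.039 -0.001]]
(648, -146, 180) -> [69.8  4.5  8.8]
```

View pics/s2.png

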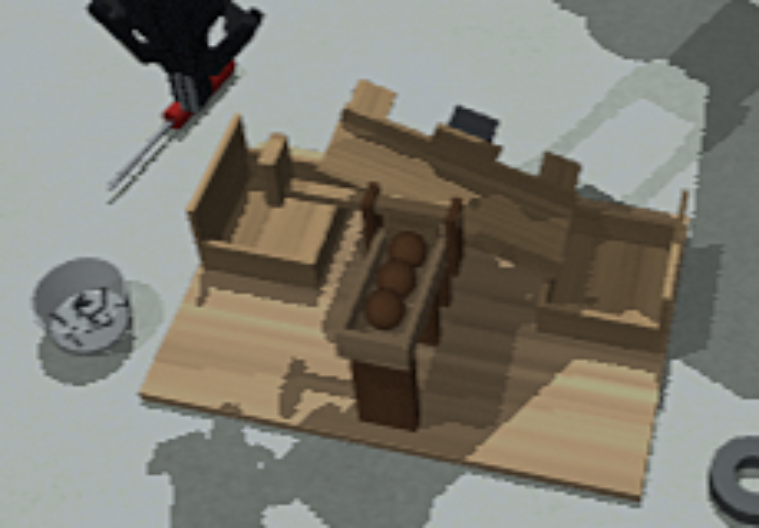

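The trough now slopes down to the left tray. The peg (crop 275,165) is free and the fingertips are clear outside it. I'll go down, then push.

drive_tool:
  steps:
    - {"x": 35, "y": 2, "z": 0, "spin": 0}
    - {"x": 35, "y": 2, "z": 0, "spin": 0}
    - {"x": 0, "y": 0, "z": 0, "spin": 0}
    - {"x": 0, "y": 0, "z": 10, "spin": 0}
    - {"x": 0, "y": 0, "z": 10, "spin": 0}
    - {"x": 0, "y": 0, "z": 10, "spin": 0}

```text
time: 7.35
eef_pos: [654.4, -123.4, 199.1]
eef_rot: [0.554, -0.445, -0.518, -0.475]
contact_force: [-0.1, 0.2, -0.3]
gripper_width: -0.2
```

```bash
python3 - <<'E'
from h import *
togo([(636,-70,180)])
E
```

```text
t 7.35 pos [ 654.4 -123.4  199.1] q [-0.23  0.23  1.71  0.01  1.14 -1.96] F [-0.1  0.2 -0.3]
axes(cols xyz)
 [[ 0.066 -0.986 -0.151]
 [-0.002 -0.151  0.988]
 [-0.998 -0.065 -0.012]]
(636, -70, 180) -> [17.7 11.3 55.8]
```

drive_tool:
  steps:
    - {"x": 0, "y": 10, "z": -5, "spin": 0}
    - {"x": 18, "y": 1, "z": 0, "spin": 0}
    - {"x": 0, "y": 0, "z": 10, "spin": 0}
    - {"x": 0, "y": 0, "z": 10, "spin": 0}
    - {"x": 0, "y": 0, "z": 10, "spin": 0}
    - {"x": 0, "y": 0, "z": 0, "spin": 0}

```text
time: 8.1
eef_pos: [640.0, -98.6, 179.5]
eef_rot: [0.555, -0.445, -0.518, -0.475]
contact_force: [-0.2, -0.4, -0.8]
gripper_width: 0.1
```

```bash
python3 - <<'E'
from h import *
togo([(636,-70,180)])
E
```

```text
t 8.1 pos [640.  -98.6 179.5] q [-0.2   0.21  1.77  0.01  1.1  -1.93] F [-0.2 -0.4 -0.8]
axes(cols xyz)
 [[ 0.067 -0.986 -0.152]
 [-0.003 -0.153  0.988]
 [-0.998 -0.066 -0.013]]
(636, -70, 180) -> [-0.9 -0.5 28.8]
```

drive_tool:
  steps:
    - {"x": 0, "y": 0, "z": 10, "spin": 0}
    - {"x": 0, "y": 0, "z": 10, "spin": 0}
    - {"x": 0, "y": 0, "z": 6, "spin": 0}
    - {"x": 0, "y": 0, "z": 5, "spin": 0}

```text
time: 8.6
eef_pos: [636.1, -72.3, 180.0]
eef_rot: [0.559, -0.447, -0.515, -0.471]
contact_force: [1.6, -26.5, -2.6]
gripper_width: 0.3
```

```bash
python3 - <<'E'
from h import *
togo([(636,-70,180)])
p=viewer.snapshot("scene"); cv2.imwrite("pics/s3.png",cv2.resize(p["color"][130:290,100:330],None,fx=3.3,fy=3.3))
E
```

```text
t 8.6 pos [636.1 -72.3 180. ] q [-0.15  0.19  1.79 -0.01  1.09 -1.87] F [  1.6 -26.5  -2.6]
axes(cols xyz)
 [[ 0.07  -0.986 -0.154]
 [-0.015 -0.155  0.988]
 [-0.997 -0.067 -0.026]]
(636, -70, 180) -> [-0.  -0.3  2.3]
```

View pics/s3.png

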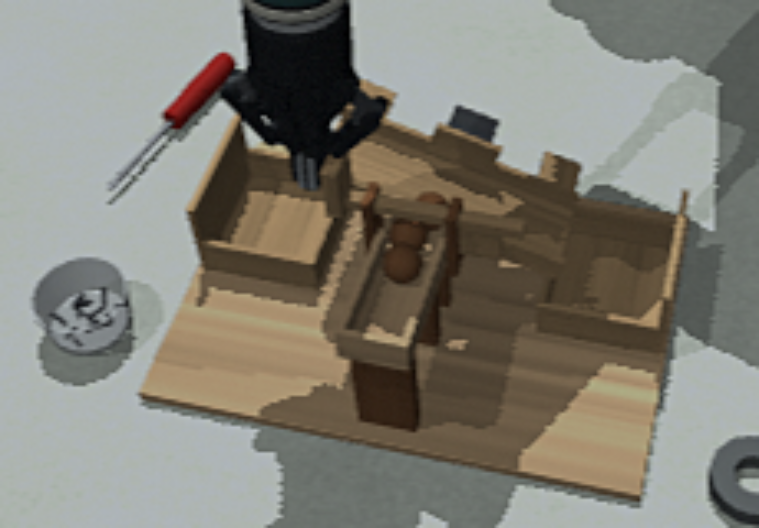

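The stop has reached its end (26 N against it) and the beads are rolling. Back off and lift.

drive_tool:
  steps:
    - {"x": 0, "y": 0, "z": -30, "spin": 0}
    - {"x": 0, "y": 0, "z": -30, "spin": 0}
    - {"x": -40, "y": 0, "z": 0, "spin": 0}
    - {"x": -50, "y": 0, "z": 0, "spin": 0}
    - {"x": -40, "y": 0, "z": -20, "spin": 0}
    - {"x": 0, "y": 0, "z": 0, "spin": 0}
    - {"x": 0, "y": 0, "z": 0, "spin": 0}
    - {"x": 0, "y": 0, "z": 0, "spin": 0}

```text
time: 9.65
eef_pos: [638.5, -147.5, 311.1]
eef_rot: [0.557, -0.447, -0.517, -0.472]
contact_force: [0.2, 0.2, 0.5]
gripper_width: 0.3
```

drive_tool:
  steps:
    - {"x": 0, "y": 0, "z": 0, "spin": 0}
    - {"x": 0, "y": 0, "z": 0, "spin": 0}
    - {"x": 0, "y": 0, "z": 0, "spin": 0}
    - {"x": 0, "y": 0, "z": 0, "spin": 0}
    - {"x": 0, "y": 0, "z": 0, "spin": 0}
    - {"x": 0, "y": 0, "z": 0, "spin": 0}
    - {"x": 0, "y": 0, "z": 0, "spin": 0}
    - {"x": 0, "y": 0, "z": 0, "spin": 0}

```text
time: 10.65
eef_pos: [637.2, -146.2, 306.9]
eef_rot: [0.555, -0.448, -0.519, -0.471]
contact_force: [0.9, -0.2, 0.4]
gripper_width: -0.0
```

```bash
python3 - <<'E'
from h import *
togo([])
p=viewer.snapshot("scene"); cv2.imwrite("pics/s4.png",cv2.resize(p["color"][130:290,100:330],None,fx=3.3,fy=3.3))
E
```

```text
t 10.65 pos [ 637.2 -146.2  306.9] q [-0.27  0.15  1.61  0.01  1.33 -2.  ] F [ 0.9 -0.2  0.4]
axes(cols xyz)
 [[ 0.06  -0.986 -0.155]
 [-0.008 -0.156  0.988]
 [-0.998 -0.058 -0.018]]
```

View pics/s4.png

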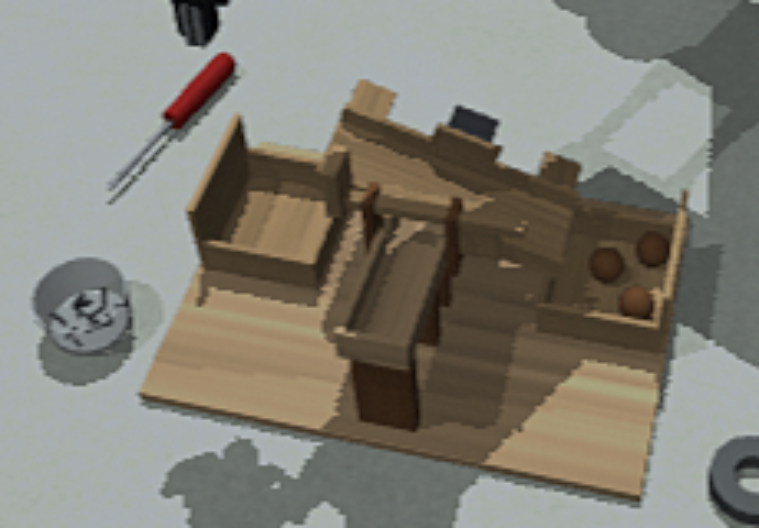

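All three beads are in the left tray (crop 607,265; 653,248; 638,302). I'll let them settle, then check that they're still and how far the stop has moved.

drive_tool:
  steps:
    - {"x": 0, "y": 0, "z": -20, "spin": 0}
    - {"x": 0, "y": 0, "z": -20, "spin": 0}
    - {"x": 0, "y": 0, "z": 0, "spin": 0}
    - {"x": 0, "y": 0, "z": 0, "spin": 0}
    - {"x": 0, "y": 0, "z": 0, "spin": 0}
    - {"x": 0, "y": 0, "z": 0, "spin": 0}
    - {"x": 0, "y": 0, "z": 0, "spin": 0}
    - {"x": 0, "y": 0, "z": 0, "spin": 0}

```text
time: 11.7
eef_pos: [643.8, -188.8, 307.6]
eef_rot: [0.555, -0.448, -0.519, -0.471]
contact_force: [0.3, 0.5, 0.1]
gripper_width: -0.1
```

drive_tool:
  steps:
    - {"x": 0, "y": 0, "z": 0, "spin": 0}
    - {"x": 0, "y": 0, "z": 0, "spin": 0}
    - {"x": 0, "y": 0, "z": 0, "spin": 0}
    - {"x": 0, "y": 0, "z": 0, "spin": 0}
    - {"x": 0, "y": 0, "z": 0, "spin": 0}
    - {"x": 0, "y": 0, "z": 0, "spin": 0}
    - {"x": 0, "y": 0, "z": 0, "spin": 0}
    - {"x": 0, "y": 0, "z": 0, "spin": 0}

```text
time: 12.7
eef_pos: [643.8, -188.6, 307.7]
eef_rot: [0.555, -0.448, -0.519, -0.471]
contact_force: [-0.2, 0.3, -0.5]
gripper_width: 0.3
```

```bash
python3 - <<'E'
from h import *
def bead(p):
    return [world(p,(100+c/3.3-.35,130+r/3.3-.35),1).round() for c,r in ((607,265),(653,248),(638,302))]
p=viewer.snapshot("scene")
for _ in range(6): q=viewer.snapshot("scene")
a=p["color"][185:230,260:310].astype(int);b=q["color"][185:230,260:310].astype(int)
old=cv2.imread("pics/s4.png"); now=cv2.resize(q["color"][130:290,100:330],None,fx=3.3,fy=3.3).astype(int)
print("diff .3s",abs(a-b).mean(),abs(a-b).max(),"diff since s4 tray",abs(now-old)[200:330,540:690].mean(),"static ref",abs(now-old)[350:450,200:330].mean())
print(bead(q))
ang=.15;R=np.array([[np.cos(ang),-np.sin(ang)],[np.sin(ang),np.cos(ang)]])
for w in bead(q): print("in tray_left",(R.T@(w[:2]-[562,0])-[-12,155]).round())
print("peg px crop(340,165)", w:=world(q,(100+340/3.3,130+165/3.3),1), R.T@(w[:2]-[562,0]))
t=viewer.snapshot("top"); print("padR",world(t,crop((432,390)),1))
E
```

```text
diff .3s 0.9604444444444444 6 diff since s4 tray 4.594290598290598 static ref 8.835564102564103
[array([524., 144.,  45.]), array([491., 176.,  46.]), array([552., 182.,  45.])]
in tray_left [-4. -7.]
in tray_left [-32.  30.]
in tray_left [29. 26.]
peg px crop(340,165) [632.15771341 -45.83074844 206.94917499] [ 62.52105646 -55.80035621]
padR [497.85657629 -98.23375516 134.38486067]
```

Beads are still and well inside the tray, the peg is about 50 mm across, and the trough is at its other stop. Handing in.

```bash
python3 -c "
from h import *
print(manip.job_done())"
```

```text
the job is handed in; nothing more can be done
None
```

I rocked the trough over, opened the stop, and all three beads rolled into the left tray by themselves. I handed the job in at about 13 s; the hand-in gives no verdict.

- **Trough:** the left side was raised, so I pressed its pad down with the shut fingertips. The right pad rose from 78 mm to about 133 mm (expected 130), so the trough is at its other stop. I did this while the stop was still closed.
- **Stop slide:** I pushed the peg until it hit its hard stop, with about 26 N against the fingers. The last check put a point on the peg about 54 mm beyond its starting position of y −110 mm. That is within a few millimetres of the 50 mm travel and well past the 42 mm needed.
- **Beads:** all three lie inside the left tray, within 32 mm of its centre on each axis, and looked still over 0.3 s. The arm stayed well away from them.
- **Surroundings:** the tub and screwdriver look unmoved in the last picture viewed. The hammer and tape were not measured again, but after the first approach, at about 230 mm up, the arm worked only over the stand and its right side.

One move call was refused because I left out "spin" in its rows. Nothing moved, and I sent it again. No check failed or disagreed.

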